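# Sweep loose components into the parts tray

### The job

Clear the bench: with the fingertips, sweep the three loose components (the two transformers and the small boxed module) along the bench top through the open side of the three-sided metal parts tray, until each lies well inside the tray with none left in its mouth. Push them only: do not pick anything up off the bench, and leave the larger cream module, the circuit board and the tweezers where they are.

Things in the scene. Friction and masses are not known exactly. Their poses are not given: they have to be found in the camera images.
- tray: Fixed bare-metal parts tray; three 3 mm walls, 25 mm high. Inside 180 mm wide (y), 100 mm deep (x). Floor level with the bench, no lip. Origin: centre of the floor. x points to the back wall (inner face at +50 mm); the open side, at x = -50 mm, faces the robot; side walls at y = +-90 mm, with 20 mm wings flaring out at the mouth. Components start before its middle and 65 mm each side.
- transformer_large: The larger ferrite transformer, black with yellow tape, 39 x 38 x 28 mm block, about 60 g, loose on the bench at any yaw, 80 to 150 mm in front of the tray's origin; to be swept in. Which component lies where varies. Origin: centre of its underside, z up.
- transformer_small: The smaller ferrite transformer, black with yellow tape, 34 x 33 x 24 mm block, about 60 g, loose on the bench at any yaw, 80 to 150 mm in front of the tray's origin; to be swept in. Origin: centre of its underside, z up.
- module_small: Small blue boxed power module, 35 x 42 x 21 mm (x, y, z), about 50 g, loose on the bench at any yaw, 80 to 150 mm in front of the tray's origin; to be swept in. Origin: centre of its underside, z up.
- module_cream: Larger cream boxed power module, 37 x 53 x 26 mm (x, y, z), loose, on the robot's side of the middle component with at least 45 mm of free bench between the two. Leave it alone. Origin: centre of its underside.
- board: Small green circuit board, 40 x 105 x 23 mm, loose, lying along the outside of the tray's right-hand wall (tray -y side). Leave it alone. Origin: centre of its underside.
- tweezers: Steel tweezers, 117 x 20 x 12 mm (x, y, z), loose, lying along the outside of the tray's left-hand wall (tray +y side). Leave them alone. Origin: centre of the underside.

How it is judged:
By the outcome, as a careful person would: the job done as asked, in the order asked, and still so for the second after the job is handed in, with the robot touching nothing.
It also fails if it takes over 58 s, if anything falls off the work surface, if the arm or the gripper's body presses on something with over 40 N, if the wrist force passes 120 N, or if a joint passes its speed limit or range.

### The arm

A 6-joint arm with a two-finger parallel gripper is mounted at the origin on a cart in front of the work surface, level with it; the furniture and walls round the work are solid. World frame = base frame: x ahead of the robot, y to its left, z up, the work surface at z = 0. Lengths are in m, angles in degrees, forces in N, time in s.
With the tool pointing down it reaches from about 0.4 to 0.825 m from the base axis. Payload 7 kg.
Tool frame: the origin (TCP) lies at the centre of the arm's flange, where the gripper is bolted on; the fingertips stand 178 mm ahead of it and the grasp point (between the pads) lies 159 mm ahead of it (r.tips_ahead is the z of the fingertips in the tool frame, in m); z points along the fingers, y is the line along which they close (so a half turn about z gives the same grasp; the last joint's range is limited). The gripper opens to 88 mm and grips with 3 to 60 N. Pads are 19 mm wide; open, the fingers measure 130 mm over their backs; the gripper's body (78 mm by 193 mm) begins 47 mm behind the grasp point.
Start: joints at [90.877, 20.546, 0.682, 0, -70.136, -16.507], TCP at [0.182, 0.65, 0.405] pointing down, gripper open.
Joint ranges: [-176.03, 176.03], [-82.01, 121.73], [-58.28, 71.71], [-173.87, 95.51], [-174.79, -0.11], [-173.66, 173.66]. Speed limits (degrees/s): [136.94, 136.94, 172.46, 180, 180, 180].

### API

Orientations are given as [roll, pitch, yaw] about the fixed x, y, z axes, in that order (R = Rz(yaw) Ry(pitch) Rx(roll)).
In Python, from plant import r gives the robot as it stands. The module is installed in compiled form; this text tells all that it offers.
- The arm moves only by the shell command python3 -m pendant 'ROWS' [FORCE]. ROWS is JSON, a list that holds one entry, the list of rows, each a list of 7 numbers: the shift along the tool's x, y, z in m, then the turn, a rotation vector about the tool's x, y, z in degrees, then the gripper command: -1 is shut, 1 is fully open, values between are in proportion. A call has 1 to 5 rows; each row is the pose to reach, as a shift and turn from the pose commanded when the call began, along the tool's axes at that moment; what a row does not reach only later rows make up. A row lasts 1/10 s, in which the tool goes at most 50 mm and 8.59 degrees, less where a joint would pass 70% of its speed; a pose out of reach is approached as far as the arm can. A call with a gripper value outside its range is refused whole. The fingers move at their own pace and stop on an object; FORCE is the grip in N (left out, the last holds). Time passes only in rows, so rows that repeat a pose let the fingers close. It gives the time, the measured TCP pose, the force, the opening and the grip force at its end, in the units of the state.
- r.get_state(): the state, without advancing time (a new reading comes with each control period).
- r.capture(name): name is "scene" or "top"; returns the picture (384x512x3 uint8, red, green, blue); there is no depth.
- r.camera_params(name): a dict with "fx", "fy", "cx", "cy" (pixels), "R" (3x3) and "t" (3): a world point X has camera coordinates R X + t. Camera axes: x right, y down, z forward; pixel columns grow to the right and rows downward; lengths in m; the calibration is good to about 2 mm. A picture is of the moment at which its call begins. camera_params takes no time and is no camera call.
- r.close_job(): hands the job in; it is judged then, once.
The state is a dict: "time_s": time; "joints": joint angles; "qd": joint speeds; "joint_torque": joint torques, N m; "tcp_pos": TCP position; "eef_rot": TCP orientation; "contact_force": force on the tool from outside, world axes, zero at the start; "moment": the same for the moment, N m; "gripper_width": finger opening in m; "gripper_force": force on a finger pad.
Only numpy, scipy, OpenCV 4.12 (cv2) and the standard library are available. Lean on these libraries where they do the work, as an engineer would, in place of code of your own. Each camera call takes 0.05 s, during which the arm holds its last target. There are 200 camera calls.

## Working session

There is one attempt and no reset: what is moved stays moved. The work goes in short steps, Python scripts to look and compute and a shell command to move; the robot and the scene stay as the last step left them, time stands still between calls to the robot, and variables do not carry over. Pictures are saved under pics/ and viewed, at most 12 in all, crops included, and the job is handed in when it is done.

```bash
mkdir -p pics
python3 - <<'E'
from plant import r
import cv2,numpy as np
np.set_printoptions(precision=4,suppress=True)
s=r.get_state();print(s)
ims=[r.capture(n) for n in("scene","top")]
for n,i in zip(("scene","top"),ims):
    cv2.imwrite(f"pics/{n}0.png",cv2.cvtColor(i,cv2.COLOR_RGB2BGR)); print(n,r.camera_params(n))
E
```

```text
{'time_s': 0.0, 'joints': array([ 90.8767,  20.5911,   0.6342,  -0.0201, -70.1346, -16.506 ]), 'qd': array([-0.1161,  0.0473, -0.0352,  0.048 ,  0.007 , -0.0534]), 'joint_torque': array([ -0.0004, -58.2719,  29.3047,   6.9975,   0.0069,  -0.0001]), 'tcp_pos': array([0.1818, 0.6499, 0.4037]), 'eef_rot': array([179.9069,  -0.0079, -15.6361]), 'contact_force': array([ 0.0043, -0.1243,  0.2959]), 'moment': array([ 0.0279, -0.0071, -0.0547]), 'gripper_force': 0.0, 'gripper_width': 0.0875380881530853}
scene {'fx': 385.69045262987277, 'fy': 385.69045262987277, 'cx': 253.207314870734, 'cy': 190.19430202545396, 'R': array([[-0.8449, -0.5348, -0.0091],
       [-0.397 ,  0.6384, -0.6595],
       [ 0.3585, -0.5536, -0.7517]]), 't': array([0.3143, 0.3918, 0.5488])}
top {'fx': 422.6972388297216, 'fy': 422.6972388297216, 'cx': 259.3946426492511, 'cy': 190.8009955326199, 'R': array([[ 0.0211, -0.9997,  0.0077],
       [-0.9836, -0.0221, -0.1789],
       [ 0.179 , -0.0038, -0.9838]]), 't': array([-0.2334,  0.5271,  0.8042])}
```

View pics/top0.png

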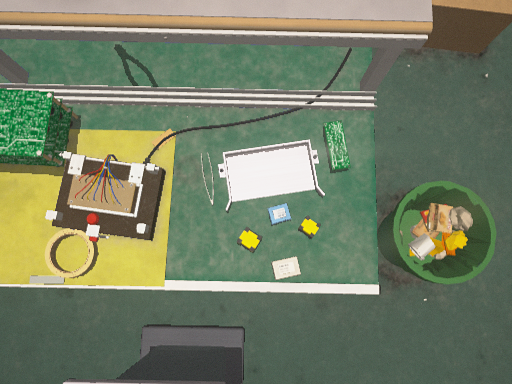

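View pics/scene0.png

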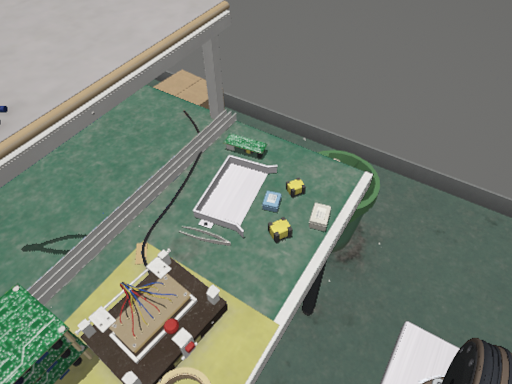

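The top view shows the tray at about (270,172), opening downward. The blue module is at (279,214), the large transformer at (249,239), the small one at (310,227), the cream module at (286,267), the tweezers at (208,178) and the board at (337,146). The scene view agrees, and the arm is out of the way.

```bash
cat > h.py <<'E'
from plant import r
import cv2,numpy as np
np.set_printoptions(precision=4,suppress=True)
def ray(n,uv,z):
    p=r.camera_params(n);R=np.array(p["R"]);C=-R.T@np.array(p["t"])
    d=R.T@np.array([(uv[0]-p["cx"])/p["fx"],(uv[1]-p["cy"])/p["fy"],1]);return C+d*(z-C[2])/d[2]
def tray():
    # inner floor corners -> tray frame
    return None
def blobs(im,roi=(165,185,340,285)):
    h=cv2.cvtColor(im,cv2.COLOR_RGB2HSV);x0,y0,x1,y1=roi
    for nm,lo,hi,z in(("yellow",(20,150,120),(35,255,255),.024),("blue",(95,80,80),(125,255,255),.021),("cream",(5,10,170),(30,90,255),.026)):
        m=cv2.inRange(h,lo,hi);k=np.zeros_like(m);k[y0:y1,x0:x1]=m[y0:y1,x0:x1]
        for c in cv2.findContours(k,cv2.RETR_EXTERNAL,cv2.CHAIN_APPROX_NONE)[0]:
            if cv2.contourArea(c)<40: continue
            q=cv2.boxPoints(cv2.minAreaRect(c));ce=q.mean(0)
            print(nm,cv2.contourArea(c),ce,"world",ray("top",ce,z)[:2],"corners",[ray("top",p,z)[:2].round(3).tolist() for p in q])
E
python3 - <<'E'
from h import *
im=cv2.cvtColor(cv2.imread("pics/top0.png"),cv2.COLOR_BGR2RGB)
blobs(im)
p=r.camera_params("top");print("cam",-np.array(p["R"]).T@np.array(p["t"]))
h=cv2.cvtColor(im,cv2.COLOR_RGB2HSV);m=cv2.inRange(h,(0,0,140),(179,60,255));k=np.zeros_like(m);k[135:215,215:330]=m[135:215,215:330]
c=max(cv2.findContours(k,cv2.RETR_EXTERNAL,cv2.CHAIN_APPROX_NONE)[0],key=cv2.contourArea)
print(cv2.minAreaRect(c),[ray("top",q,.012)[:2] for q in cv2.boxPoints(cv2.minAreaRect(c))])
for n in [(216,70),(375,105),(430,35)]: print(n,ray("top",n,0)[:2])
b=im[125:295,185:355];cv2.imwrite("pics/crop0.png",cv2.cvtColor(cv2.resize(b,(595,595),interpolation=cv2.INTER_CUBIC),cv2.COLOR_RGB2BGR))
E
```

```text
yellow 225.0 [249.1154 239.0769] world [ 0.4362 -0.2032] corners [[0.433, -0.178], [0.46, -0.195], [0.439, -0.228], [0.413, -0.211]]
yellow 165.5 [309.1923 226.4615] world [ 0.4646 -0.3254] corners [[0.462, -0.303], [0.485, -0.319], [0.467, -0.347], [0.444, -0.332]]
yellow 85.0 [167. 227.] world [ 0.4572 -0.0351] corners [[0.507, -0.028], [0.507, -0.036], [0.409, -0.042], [0.409, -0.034]]
blue 273.5 [279.0077 213.3616] world [ 0.4906 -0.2634] corners [[0.501, -0.239], [0.513, -0.278], [0.48, -0.287], [0.469, -0.249]]
cream 325.5 [252.5 282. ] world [ 0.3511 -0.2121] corners [[0.351, -0.04], [0.359, -0.385], [0.351, -0.385], [0.344, -0.04]]
cream 431.0 [285.8941 267.5235] world [ 0.3809 -0.2784] corners [[0.393, -0.249], [0.405, -0.299], [0.369, -0.308], [0.357, -0.258]]
cam [ 0.3794 -0.2186  0.8873]
((273.1147155761719, 178.38018798828125), (68.12028503417969, 112.0303726196289), 81.63410949707031) [array([ 0.6189, -0.1206]), array([ 0.6607, -0.3579]), array([ 0.5142, -0.3778]), array([ 0.4748, -0.147 ])]
(216, 70) [ 0.8146 -0.1187]
(375, 105) [ 0.7402 -0.4746]
(430, 35) [ 0.9129 -0.6058]
```

View pics/crop0.png

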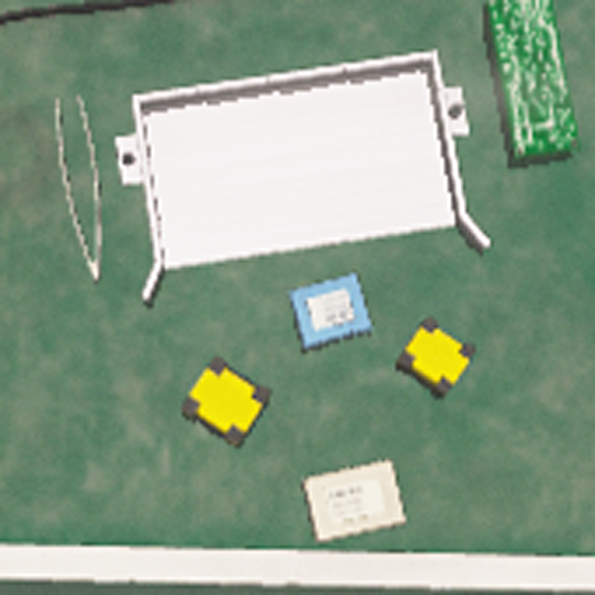

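The crop (3.5×, offset 185,125) shows the tray floor corners at front-left (163,268), front-right (460,226), back-left (148,110) and back-right (432,72). The blue module lies in the middle in front of the mouth, with a transformer on each side.

```bash
cat >> h.py <<'E'
P=[ray("top",(185+u/3.5,125+v/3.5),0)[:2] for u,v in((163,268),(460,226),(148,110),(432,72))]
FL,FR,BL,BR=P
v=(FL-FR)+(BL-BR);YAW=np.arctan2(-v[0],v[1])
ex=np.array([np.cos(YAW),np.sin(YAW)]);ey=np.array([-ex[1],ex[0]])
O=(FL+FR)/2+.05*ex
def totray(w): w=np.asarray(w)[:2]-O;return 1e3*np.array([w@ex,w@ey])
def toworld(t): return O+(t[0]*ex+t[1]*ey)/1e3
from scipy.spatial.transform import Rotation as Ro
def go(xy,ztip,yawdeg):
    s=r.get_state();R0=Ro.from_euler("xyz",s["eef_rot"],degrees=True)
    T=np.r_[xy,ztip+.178];R1=Ro.from_euler("xyz",[180,0,yawdeg],degrees=True)
    print("t",s["time_s"],"tip",s["tcp_pos"]-[0,0,.178],"tray",totray(s["tcp_pos"]),"rot",s["eef_rot"],"| shift",R0.inv().apply(T-s["tcp_pos"]),"turn",(R0.inv()*R1).as_rotvec(degrees=True))
E
python3 - <<'E'
from h import *
print(P,np.degrees(YAW),O,[totray(p) for p in P],np.linalg.norm(FL-FR),np.linalg.norm(FL-BL))
for n,w in dict(L=(.4362,-.2032),S=(.4646,-.3254),B=(.4906,-.2634),C=(.381,-.2784)).items(): print(n,totray(w))
for w in((.45,.4),(.55,.2),(.5,-.05),toworld((-125,0))): print(w);go(w,.15,np.degrees(YAW)-180)
E
```

```text
[array([ 0.5163, -0.1635]), array([ 0.5462, -0.3438]), array([ 0.6148, -0.151 ]), array([ 0.6433, -0.3267])] 9.319015451834192 [ 0.5806 -0.2456] [array([-50.1833,  91.4086]), array([-49.8167, -91.4086]), array([49.129 , 87.7927]), array([ 48.7624, -90.2194])] 0.18281757196020304 0.09937804303432259
L [-135.6135   65.1967]
S [-127.3763  -59.9894]
B [-91.6797  -3.0178]
C [-202.2622   -0.0722]
(0.45, 0.4)
t 0.1 tip [0.1818 0.6499 0.2258] tray [-248.4865  948.2085] rot [179.916   -0.0055 -15.6371] | shift [0.3256 0.1682 0.0761] turn [  0.0177  -0.1153 155.0439]
(0.55, 0.2)
t 0.1 tip [0.1818 0.6499 0.2258] tray [-248.4865  948.2085] rot [179.916   -0.0055 -15.6371] | shift [0.4758 0.3339 0.0764] turn [  0.0177  -0.1153 155.0439]
(0.5, -0.05)
t 0.1 tip [0.1818 0.6499 0.2258] tray [-248.4865  948.2085] rot [179.916   -0.0055 -15.6371] | shift [0.495  0.5881 0.0767] turn [  0.0177  -0.1153 155.0439]
[ 0.4572 -0.2658]
t 0.1 tip [0.1818 0.6499 0.2258] tray [-248.4865  948.2085] rot [179.916   -0.0055 -15.6371] | shift [0.512  0.8075 0.0771] turn [  0.0177  -0.1153 155.0439]
```

```bash
python3 -m pendant '[[[0.222,0.115,0,0,0,40,-1],[0.222,0.115,0,0,0,40,-1],[0.222,0.115,0,0,0,40,-1],[0.222,0.115,0,0,0,40,-1],[0.222,0.115,0,0,0,40,-1]]]' 20; python3 -c "
from h import *
go((.53,.25),.22,-98)"
```

```text
time_s: 0.6
tcp_pos: [0.3657, 0.4778, 0.4044]
eef_rot: [180.0, -0.0, -55.9]
contact_force: [1.3, 0.8, -0.6]
gripper_width: 0.0532
gripper_force: 0.0
t 0.6 tip [0.3657 0.4778 0.2264] tray [-94.9424 748.6719] rot [179.9746  -0.0101 -55.9409] | shift [ 0.2808 -0.0086  0.0065] turn [ 0.0206 -0.019  42.0591]
```

```bash
python3 -m pendant '[[[0.25,-0.008,0,0,0,42,-1],[0.25,-0.008,0,0,0,42,-1],[0.25,-0.008,0,0,0,42,-1],[0.25,-0.008,0,0,0,42,-1],[0.25,-0.008,0,0,0,42,-1]]]'; python3 -c "
from h import *
go((.53,.02),.2,-138)"
```

```text
time_s: 1.1
tcp_pos: [0.513, 0.2759, 0.4046]
eef_rot: [180.0, -0.0, -98.0]
contact_force: [0.5, 1.8, -0.9]
gripper_width: 0.0131
gripper_force: 0.0
t 1.1 tip [0.513  0.2759 0.2266] tray [ 17.7944 525.501 ] rot [179.9897  -0.0032 -97.9658] | shift [ 0.2511 -0.0523  0.0266] turn [ 0.0087 -0.0067 40.0342]
```

```bash
python3 -m pendant '[[[0.245,-0.05,0.02,0,0,42,-1],[0.245,-0.05,0.02,0,0,42,-1],[0.245,-0.05,0.02,0,0,42,-1],[0.245,-0.05,0.02,0,0,42,-1],[0.245,-0.05,0.02,0,0,42,-1]]]'; python3 -c "
from h import *
go(toworld((-137,-3)),.1,-170.7)"
```

```text
time_s: 1.6
tcp_pos: [0.5289, 0.0271, 0.3845]
eef_rot: [180.0, -0.0, -140.0]
contact_force: [0.8, 0.2, -0.1]
gripper_width: 0.0005
gripper_force: 0.0
t 1.6 tip [0.5289 0.0271 0.2065] tray [ -6.8709 277.4828] rot [ 179.9959   -0.0013 -139.9606] | shift [ 0.2552 -0.1747  0.1065] turn [ 0.0037 -0.0023 30.7394]
```

```bash
python3 -m pendant '[[[0.19,-0.13,0.07,0,0,30.7,-1],[0.19,-0.13,0.07,0,0,30.7,-1],[0.19,-0.13,0.07,0,0,30.7,-1],[0.19,-0.13,0.07,0,0,30.7,-1],[0.19,-0.13,0.07,0,0,30.7,-1]]]'; python3 -c "
from h import *
go(toworld((-146,-3)),.05,-170.7)"
```

```text
time_s: 2.1
tcp_pos: [0.4673, -0.195, 0.3139]
eef_rot: [180.0, -0.0, -170.5]
contact_force: [1.1, 0.2, 0.9]
gripper_width: 0.0003
gripper_force: 0.0
t 2.1 tip [ 0.4673 -0.195   0.1359] tray [-103.5656   68.2606] rot [ 179.982    -0.0457 -170.5452] | shift [ 0.0425 -0.0712  0.0859] turn [ 0.0179 -0.0457  0.1548]
```

```bash
python3 -m pendant '[[[0.0425,-0.071,0.08,0,0,0,-1],[0.0425,-0.071,0.08,0,0,0,-1],[0.0425,-0.071,0.08,0,0,0,-1],[0.0425,-0.071,0.08,0,0,0,-1],[0.0425,-0.071,0.08,0,0,0,-1]]]'; python3 -c "
from h import *
go(toworld((-146,-3)),.006,-170.7)
for n in ('scene','top'):
    im=r.capture(n); b=im[110:290,170:350] if n=='scene' else im[125:295,185:355]
    b=cv2.resize(b,(595,595),interpolation=cv2.INTER_CUBIC)
    globals()[n]=b[:, :]
o=np.hstack([cv2.resize(scene,(400,400)),cv2.resize(top,(400,400))])
cv2.imwrite('pics/a1.png',o[:,:,::-1])"
```

```text
time_s: 2.6
tcp_pos: [0.4392, -0.2702, 0.235]
eef_rot: [-180.0, -0.0, -170.4]
contact_force: [0.5, -0.2, 0.0]
gripper_width: 0.0003
gripper_force: 0.0
t 2.6 tip [ 0.4392 -0.2702  0.057 ] tray [-143.501    -1.3577] rot [-179.9863   -0.0017 -170.3523] | shift [ 0.0025 -0.0016  0.051 ] turn [-0.0137 -0.0017  0.3477]
```

View pics/a1.png

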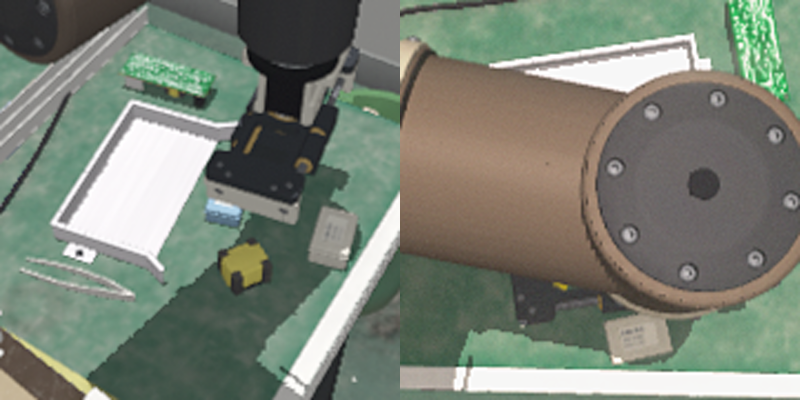

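```bash
python3 -m pendant '[[[0.003,-0.002,0.025,0,0,0.3,-1],[0.003,-0.002,0.050,0,0,0.3,-1],[0.003,-0.002,0.050,0,0,0.3,-1]]]'; python3 -m pendant '[[[-0.01,0,0,0,0,0,-1],[-0.02,0,0,0,0,0,-1],[-0.03,0,0,0,0,0,-1],[-0.04,0,0,0,0,0,-1],[-0.05,0,0,0,0,0,-1]]]'; python3 -m pendant '[[[-0.01,0,0,0,0,0,-1],[-0.02,0,0,0,0,0,-1],[-0.03,0,0,0,0,0,-1],[-0.04,0,0,0,0,0,-1],[-0.05,0,0,0,0,0,-1]]]';  python3 -c "
from h import *
go(toworld((-8,-3)),.006,-170.7)
im=r.capture('scene')[110:290,170:350]
cv2.imwrite('pics/a2.png',cv2.resize(im,(540,540),interpolation=cv2.INTER_CUBIC)[:,:,::-1])"
```

```text
time_s: 3.0
tcp_pos: [0.4358, -0.2715, 0.1834]
eef_rot: [179.9, -0.1, -170.6]
contact_force: [-0.2, 0.5, 0.3]
gripper_width: 0.0002
gripper_force: 0.0
time_s: 3.5
tcp_pos: [0.4866, -0.2643, 0.1852]
eef_rot: [-180.0, 0.0, -170.6]
contact_force: [-0.2, -0.9, 0.1]
gripper_width: 0.0001
gripper_force: 0.3
time_s: 4.0
tcp_pos: [0.5356, -0.2562, 0.1846]
eef_rot: [180.0, -0.0, -170.6]
contact_force: [-0.7, -0.5, -0.0]
gripper_width: 0.0005
gripper_force: 0.2
t 4.0 tip [ 0.5356 -0.2562  0.0066] tray [-46.0759  -3.2194] rot [ 179.9978   -0.0071 -170.6347] | shift [-0.0381  0.0002  0.0006] turn [ 0.0022 -0.0071  0.0653]
```

View pics/a2.png

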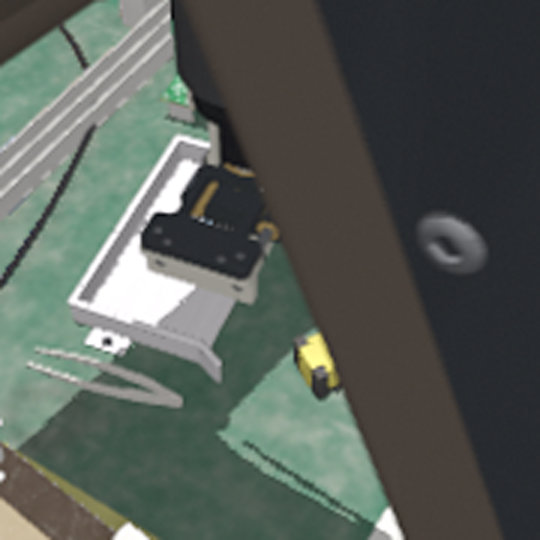

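The gripper is at the tray mouth. The arm hides the blue module, and the large transformer at (318,362) hasn't moved. I'll finish this stroke, back off and lift.

```bash
python3 -m pendant '[[[-0.01,0,0,0,0,0,-1],[-0.02,0,0,0,0,0,-1],[-0.03,0,0,0,0,0,-1],[-0.039,0,0,0,0,0,-1],[-0.039,0,0,0,0,0,-1]]]'; python3 -m pendant '[[[0.02,0,0,0,0,0,-1],[0.05,0,-0.03,0,0,0,-1],[0.09,0.02,-0.08,0,0,0,-1],[0.13,0.05,-0.11,0,0,0,-1],[0.16,0.065,-0.11,0,0,0,-1]]]';  python3 -c "
from h import *
go(toworld((-180,66)),.06,-170.7)
im=r.capture('scene')[110:290,170:350]
im2=r.capture('top')[125:295,185:355]
f=lambda i:cv2.resize(i,(400,400),interpolation=cv2.INTER_CUBIC)
cv2.imwrite('pics/a3.png',np.hstack([f(im),f(im2)])[:,:,::-1])"
```

```text
time_s: 4.55
tcp_pos: [0.5746, -0.2498, 0.1847]
eef_rot: [-180.0, 0.0, -170.6]
contact_force: [0.1, -0.5, -0.1]
gripper_width: 0.0002
gripper_force: 0.0
time_s: 5.05
tcp_pos: [0.4096, -0.2137, 0.2956]
eef_rot: [-179.9, 0.2, -170.6]
contact_force: [0.2, 1.3, 0.6]
gripper_width: 0.0003
gripper_force: 0.0
t 5.05 tip [ 0.4096 -0.2137  0.1176] tray [-163.5605   59.1651] rot [-179.9158    0.2081 -170.6374] | shift [0.0166 0.0069 0.0575] turn [-0.0841  0.2081  0.0624]
```

View pics/a3.png

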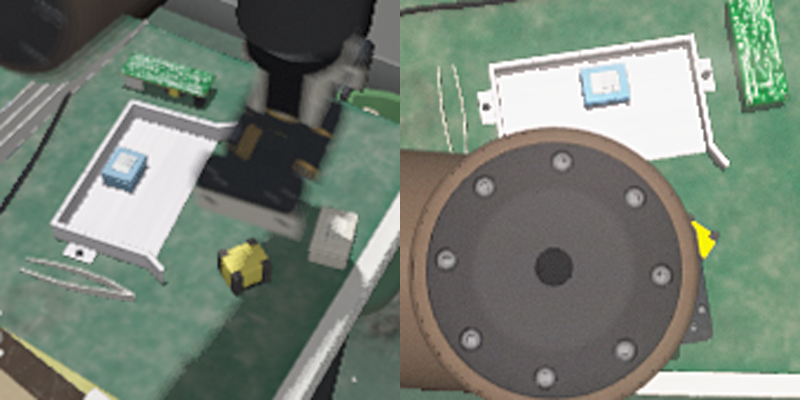

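```bash
python3 -c "
from h import *
w=ray('top',(272.6,161.5),.021);print('blue',totray(w))
go(toworld((-187,69)),.04,-175.7)"
```

```text
blue [19.1308 -6.1098]
t 5.15 tip [ 0.4047 -0.2127  0.1173] tray [-168.2118   60.8866] rot [ 179.9602    0.1398 -170.6794] | shift [0.019  0.0081 0.0772] turn [0.0459 0.1379 5.0207]
```

```bash
python3 -m pendant '[[[0.019,0.008,0.04,0,0,5,-1],[0.019,0.008,0.077,0,0,5,-1],[0.019,0.008,0.077,0,0,5,-1]]]'; python3 -c "
from h import *
go(toworld((-187,69)),.006,-175.7)
im=r.capture('scene')[110:290,170:350]
cv2.imwrite('pics/a4.png',cv2.resize(im,(540,540),interpolation=cv2.INTER_CUBIC)[:,:,::-1])"
```

```text
time_s: 5.45
tcp_pos: [0.3873, -0.2087, 0.2135]
eef_rot: [179.9, -0.4, -175.7]
contact_force: [-0.7, 0.1, -0.0]
gripper_width: 0.0004
gripper_force: 0.0
t 5.45 tip [ 0.3873 -0.2087  0.0355] tray [-184.7515   67.71  ] rot [ 179.9147   -0.3791 -175.6706] | shift [0.0022 0.001  0.0295] turn [ 0.0852 -0.3792  0.0292]
```

View pics/a4.png

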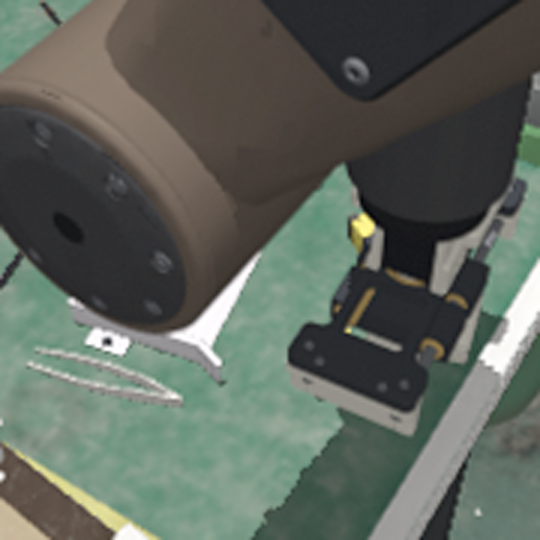

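The gripper stands over the spot behind the large transformer and hides it. Now the descent, then the push.

```bash
python3 -m pendant '[[[0.002,0.001,0.015,0,0,0,-1],[0.002,0.001,0.029,0,0,0,-1],[0.002,0.001,0.029,0,0,0,-1]]]'; python3 -m pendant '[[[-0.01,0,0,0,0,0,-1],[-0.02,0,0,0,0,0,-1],[-0.03,0,0,0,0,0,-1],[-0.04,0,0,0,0,0,-1],[-0.05,0,0,0,0,0,-1]]]'; python3 -m pendant '[[[-0.01,0,0,0,0,0,-1],[-0.02,0,0,0,0,0,-1],[-0.03,0,0,0,0,0,-1],[-0.04,0,0,0,0,0,-1],[-0.05,0,0,0,0,0,-1]]]';  python3 -c "
from h import *
go(toworld((-10,54)),.006,-175.7)
im=r.capture('scene')[110:290,170:350]
cv2.imwrite('pics/a5.png',cv2.resize(im,(540,540),interpolation=cv2.INTER_CUBIC)[:,:,::-1])"
```

```text
time_s: 5.8
tcp_pos: [0.3883, -0.2082, 0.1877]
eef_rot: [-180.0, -0.0, -175.6]
contact_force: [0.5, 0.8, 0.7]
gripper_width: 0.0002
gripper_force: 0.0
time_s: 6.3
tcp_pos: [0.4386, -0.2042, 0.1876]
eef_rot: [-180.0, 0.0, -175.6]
contact_force: [-1.5, 0.5, 1.4]
gripper_width: 0.0008
gripper_force: 0.5
time_s: 6.8
tcp_pos: [0.4844, -0.201, 0.1863]
eef_rot: [179.9, -0.5, -175.7]
contact_force: [-0.3, 0.0, -0.2]
gripper_width: 0.0002
gripper_force: 0.2
t 6.8 tip [ 0.4844 -0.201   0.0083] tray [-87.64    59.6043] rot [ 179.9447   -0.4875 -175.7136] | shift [-0.0778  0.0012  0.0017] turn [ 0.0554 -0.4875 -0.0138]
```

View pics/a5.png

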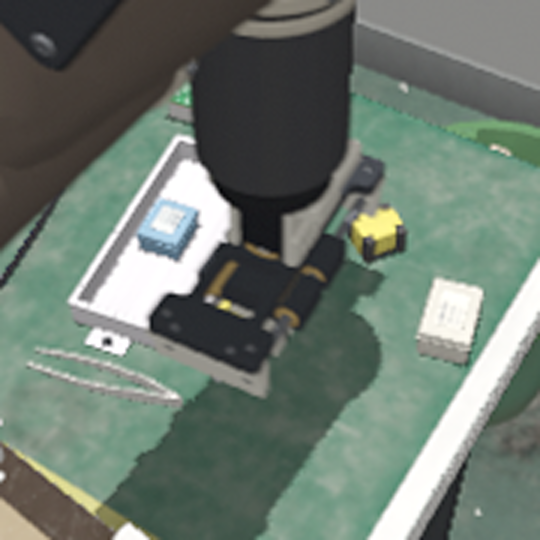

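The large transformer is entering the mouth ahead of the fingers; yellow shows through at (228,305). Cream and small are undisturbed, so I'll continue.

```bash
python3 -m pendant '[[[-0.01,0,0,0,0,0,-1],[-0.02,0,0,0,0,0,-1],[-0.03,0,0,0,0,0,-1],[-0.04,0,0,0,0,0,-1],[-0.05,0,0,0,0,0,-1]]]'; python3 -m pendant '[[[-0.01,0,0,0,0,0,-1],[-0.02,0,0,0,0,0,-1],[-0.028,0,0,0,0,0,-1],[-0.028,0,0,0,0,0,-1]]]'; python3 -m pendant '[[[0.02,0,0,0,0,0,-1],[0.05,0,-0.03,0,0,0,-1],[0.09,-0.03,-0.07,0,0,0,-1],[0.12,-0.08,-0.11,0,0,-5,-1],[0.14,-0.12,-0.11,0,0,-10,-1]]]';  python3 -c "
from h import *
go(toworld((-177,-64)),.06,-165.7)
im=r.capture('scene')[110:290,170:350]
im2=r.capture('top')[125:295,185:355]
f=lambda i:cv2.resize(i,(400,400),interpolation=cv2.INTER_CUBIC)
cv2.imwrite('pics/a6.png',np.hstack([f(im),f(im2)])[:,:,::-1])"
```

```text
time_s: 7.35
tcp_pos: [0.5384, -0.1965, 0.1873]
eef_rot: [180.0, 0.0, -175.6]
contact_force: [-0.3, 1.1, 0.4]
gripper_width: 0.0005
gripper_force: 0.2
time_s: 7.75
tcp_pos: [0.5664, -0.1944, 0.1873]
eef_rot: [-180.0, 0.0, -175.6]
contact_force: [-0.1, 0.2, 0.1]
gripper_width: 0.0007
gripper_force: 0.0
time_s: 8.25
tcp_pos: [0.4445, -0.3034, 0.294]
eef_rot: [-179.9, 0.2, -165.3]
contact_force: [1.0, -0.4, -0.5]
gripper_width: 0.0005
gripper_force: 0.0
t 8.25 tip [ 0.4445 -0.3034  0.116 ] tray [-143.6743  -35.0312] rot [-179.8593    0.2175 -165.2877] | shift [ 0.0361 -0.0256  0.0559] turn [-0.14   0.218  0.412]
```

View pics/a6.png

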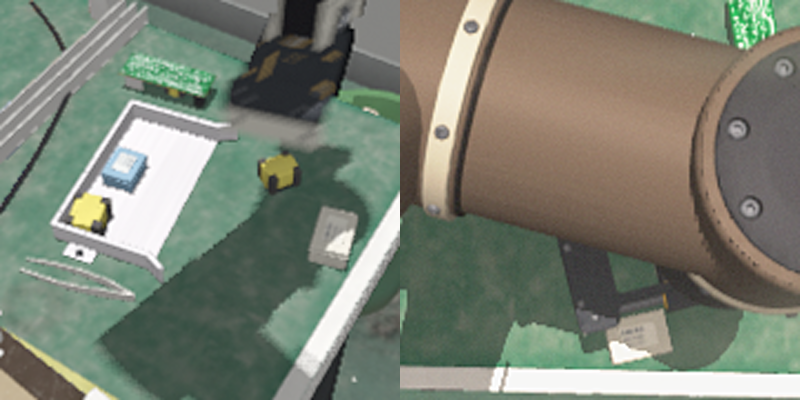

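Blue (122,168) and large (90,212) are deep in the tray in the left view. The small transformer at (278,172), cream and tweezers are untouched. The small one is next.

```bash
python3 -m pendant '[[[0.034,-0.026,0.02,0,0,0.4,-1],[0.034,-0.026,0.05,0,0,0.4,-1],[0.034,-0.026,0.07,0,0,0.4,-1],[0.034,-0.026,0.07,0,0,0.4,-1]]]'; python3 -c "
from h import *
go(toworld((-177,-64)),.008,-165.7)"
```

```text
time_s: 8.75
tcp_pos: [0.417, -0.3362, 0.2181]
eef_rot: [179.8, -0.2, -166.1]
contact_force: [-0.5, 0.2, -0.3]
gripper_width: 0.0007
gripper_force: 0.0
t 8.75 tip [ 0.417  -0.3362  0.0401] tray [-176.1082  -62.9306] rot [ 179.8129   -0.2383 -166.1297] | shift [ 0.0008 -0.0011  0.0321] turn [ 0.188  -0.2376 -0.4301]
```

```bash
python3 -m pendant '[[[0.001,-0.001,0.015,0,0,0,-1],[0.001,-0.001,0.03,0,0,0,-1],[0.001,-0.001,0.03,0,0,0,-1]]]'; python3 -m pendant '[[[-0.01,0,0,0,0,0,-1],[-0.02,0,0,0,0,0,-1],[-0.03,0,0,0,0,0,-1],[-0.04,0,0,0,0,0,-1],[-0.05,0,0,0,0,0,-1]]]'; python3 -m pendant '[[[-0.01,0,0,0,0,0,-1],[-0.02,0,0,0,0,0,-1],[-0.03,0,0,0,0,0,-1],[-0.04,0,0,0,0,0,-1],[-0.05,0,0,0,0,0,-1]]]';  python3 -c "
from h import *
go(toworld((-8,-50)),.008,-165.7)
im=r.capture('scene')[110:290,170:350]
im2=r.capture('top')[125:295,185:355]
f=lambda i:cv2.resize(i,(400,400),interpolation=cv2.INTER_CUBIC)
cv2.imwrite('pics/a7.png',np.hstack([f(im),f(im2)])[:,:,::-1])"
```

```text
time_s: 9.05
tcp_pos: [0.4176, -0.3374, 0.1901]
eef_rot: [179.9, -0.1, -166.0]
contact_force: [0.3, -0.3, 0.0]
gripper_width: 0.0004
gripper_force: 0.0
time_s: 9.55
tcp_pos: [0.4673, -0.3254, 0.1911]
eef_rot: [-180.0, 0.0, -166.0]
contact_force: [-0.5, -0.9, -0.0]
gripper_width: 0.0003
gripper_force: 0.7
time_s: 10.05
tcp_pos: [0.5156, -0.3134, 0.1906]
eef_rot: [180.0, -0.0, -166.0]
contact_force: [-1.5, -0.6, 1.7]
gripper_width: 0.0007
gripper_force: 0.5
t 10.05 tip [ 0.5156 -0.3134  0.0126] tray [-75.0614 -56.4283] rot [ 179.9937   -0.0058 -166.0292] | shift [-0.0674  0.001   0.0046] turn [ 0.0063 -0.0058 -0.3292]
```

View pics/a7.png

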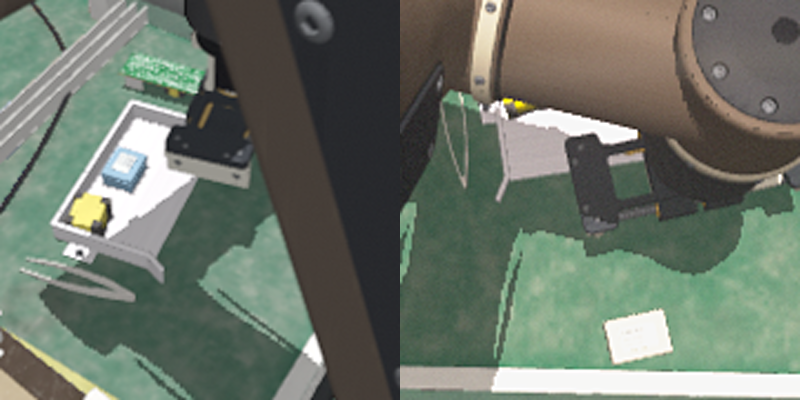

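Blue and large are unchanged, and the small one is hidden under the gripper at the mouth. I'll finish the stroke and retreat high so the view is clear.

```bash
python3 -m pendant '[[[-0.01,0,0.002,0,0,0,-1],[-0.02,0,0.003,0,0,0,-1],[-0.03,0,0.003,0,0,0,-1],[-0.04,0,0.003,0,0,0,-1],[-0.05,0,0.003,0,0,0,-1]]]'; python3 -m pendant '[[[-0.01,0,0,0,0,0,-1],[-0.019,0,0,0,0,0,-1],[-0.019,0,0,0,0,0,-1]]]'; python3 -m pendant '[[[0.02,0,0,0,0,0,-1],[0.05,0,-0.03,0,0,0,-1],[0.08,0,-0.07,0,0,0,-1],[0.10,0,-0.12,0,0,0,-1],[0.10,0,-0.17,0,0,0,-1]]]'; python3 -c "
from h import *
go((.42,.1),.2,-140)"
```

```text
time_s: 10.65
tcp_pos: [0.5643, -0.3014, 0.1877]
eef_rot: [-180.0, 0.0, -166.0]
contact_force: [0.4, -1.0, -0.5]
gripper_width: 0.0004
gripper_force: 0.2
time_s: 10.95
tcp_pos: [0.5832, -0.2967, 0.1877]
eef_rot: [-180.0, 0.0, -166.0]
contact_force: [-0.5, 0.1, -0.1]
gripper_width: 0.0004
gripper_force: 0.0
time_s: 11.45
tcp_pos: [0.482, -0.3214, 0.3554]
eef_rot: [179.9, -0.1, -166.1]
contact_force: [0.9, -0.8, -0.3]
gripper_width: 0.0003
gripper_force: 0.0
t 11.45 tip [ 0.482  -0.3214  0.1774] tray [-109.5659  -58.8499] rot [ 179.9169   -0.0909 -166.1211] | shift [-0.0409  0.424  -0.0221] turn [  0.1024  -0.0704 -26.1212]
```

```bash
python3 -m pendant '[[[-0.03,0.24,-0.02,0,0,-26,-1],[-0.03,0.24,-0.02,0,0,-26,-1],[-0.03,0.24,-0.02,0,0,-26,-1],[-0.03,0.24,-0.02,0,0,-26,-1],[-0.03,0.24,-0.02,0,0,-26,-1]]]'; python3 -m pendant '[[[-0.06,0.23,0,0,0,0,-1],[-0.06,0.23,0,0,0,0,-1],[-0.06,0.23,0,0,0,0,-1],[-0.06,0.23,0,0,0,0,-1],[-0.06,0.23,0,0,0,0,-1]]]'; python3 -c "
from h import *
im=r.capture('scene')[110:290,170:350]
i=r.capture('top');im2=i[125:295,185:355]
blobs(i,(215,135,330,290))
f=lambda i:cv2.resize(i,(400,400),interpolation=cv2.INTER_CUBIC)
cv2.imwrite('pics/a8.png',np.hstack([f(im),f(im2)])[:,:,::-1])"
```

```text
time_s: 11.95
tcp_pos: [0.455, -0.0793, 0.3747]
eef_rot: [-180.0, 0.1, -140.0]
contact_force: [0.7, -0.2, -0.4]
gripper_width: 0.0005
gripper_force: 0.0
time_s: 12.45
tcp_pos: [0.3526, 0.1352, 0.3746]
eef_rot: [180.0, 0.1, -140.0]
contact_force: [0.6, 0.4, 1.1]
gripper_width: 0.0006
gripper_force: 0.0
yellow 189.5 [236.5 162.5] world [ 0.5958 -0.1726] corners [[0.604, -0.15], [0.617, -0.185], [0.587, -0.195], [0.575, -0.161]]
yellow 123.0 [298.3019 155.5566] world [ 0.6138 -0.3024] corners [[0.626, -0.286], [0.634, -0.31], [0.602, -0.319], [0.594, -0.295]]
cream 560.5 [271.9728 285.7889] world [ 0.3446 -0.251 ] corners [[0.337, -0.138], [0.352, -0.137], [0.352, -0.365], [0.337, -0.364]]
cream 432.5 [285.8941 267.5235] world [ 0.3809 -0.2784] corners [[0.393, -0.249], [0.405, -0.299], [0.369, -0.308], [0.357, -0.258]]
```

View pics/a8.png

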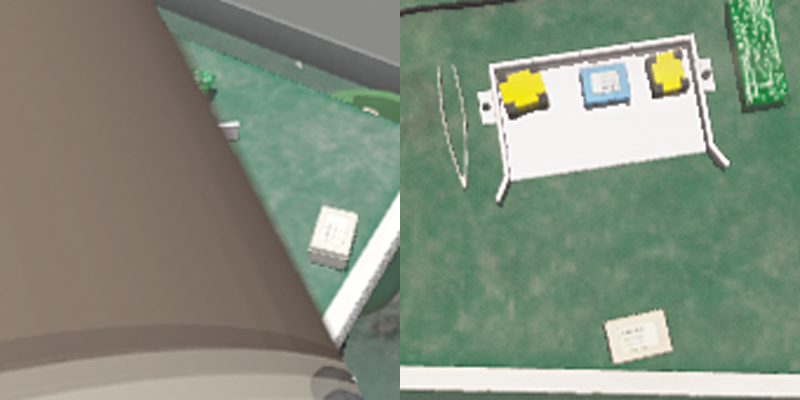

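The top view shows all three components in the back half of the tray, at (523,90), (606,86) and (669,75). The mouth is clear, cream hasn't moved, and the board and tweezers are in place.

```bash
python3 -c "
from plant import r
print(r.close_job())"
```

```text
the job is handed in; nothing more can be done
None
```

The job is handed in at about 12.6 s of robot time: both transformers and the blue module were pushed into the back half of the tray with its mouth clear, and the cream module, board and tweezers are where they were.

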